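# Pack a specimen jar and snap the carrier's lid shut

## Robot

A 6-joint arm with a two-finger parallel gripper is mounted at the origin on a cart in front of the work surface, level with it; the furniture and walls round the work are solid. World frame = base frame: x ahead of the robot, y to its left, z up, the work surface at z = 0. Lengths are in mm, angles in degrees, forces in N, time in s.
With the tool pointing down it reaches from about 250 to 725 mm from the base axis. Payload 4 kg.
Tool frame: the origin (TCP) lies midway between the tips of the shut fingers; the grasp point (between the pads) lies 19 mm behind it; z points along the fingers, y is the line along which they close (so a half turn about z gives the same grasp; the last joint's range is limited). The gripper opens to 85 mm and grips with 20 to 120 N. Pads are 22 mm wide; open, the fingers measure 114 mm over their backs; the gripper's body (76 mm by 85 mm) begins 54 mm behind the grasp point. The pads swing forward as they close: fully open they stand 13 mm farther back than shut.
Start: joints at [64.916, 13.785, 0.286, 76.501, 0, 90], TCP at [211.972, 452.844, 231.306] pointing down, gripper open.
Joint ranges: [-155.79, 155.79], [-60.16, 107.12], [-62.33, 73.08], [-114, 123.19], [-81.49, 82.49], [-180, 180]. Speed limits (degrees/s): [159.86, 159.86, 180, 180, 180, 180].

## Interface

Orientations are given as a 3x3 rotation matrix whose columns are the frame's x, y, z axes.
In Python, from station import monitor, grab_frame, finish_job, models gives the robot as it stands. The module is installed in compiled form; this text tells all that it offers.
- The arm moves only by the shell command python3 -m pendant 'ROWS' [FORCE]. ROWS is text: rows parted by semicolons, each of 5 numbers parted by spaces: the shift along the tool's x, y, z each as a share of 0.05 m, from -1 to 1, then the turn about the tool's z as a share of 0.1 rad, from -1 to 1, then the gripper command: -1 is shut, 1 is fully open, values between are in proportion. A call has 1 to 20 rows; each row shifts and turns the commanded pose from where the row before left it, along the tool's axes as they then stand; what a row does not reach is not made up. A row lasts 1/8 s, in which the tool goes at most 62.5 mm and 10.7 degrees, less where a joint would pass 70% of its speed; a pose out of reach is approached as far as the arm can. A call with a number of a shift or a turn outside -1 to 1 is refused whole. A call with a gripper value outside its range is refused whole. The fingers move at their own pace and stop on an object; FORCE is the grip in N (left out, the last holds). Time passes only in rows, so rows that do not move let the fingers close. It gives the time, the measured TCP pose, the force, the opening and the grip force at its end, in the units of the state.
- monitor.read_state(): the state, without advancing time (a new reading comes with each control period).
- grab_frame(name): name is "scene" or "top" or "wrist"; returns a dict with "color" (480x640x3 uint8, red, green, blue), "camera_matrix" (3x3 intrinsics, pixels), "T" (4x4, takes a point from camera to world coordinates). Camera axes: x right, y up, looking along -z (the intrinsics and any distortion apply to the point x, -y, -z); pixel columns grow to the right and rows downward; lengths in mm; the calibration is good to about 2 mm. A picture is of the moment at which its call begins. There is no depth.
- finish_job(): hands the job in; it is judged then, once.
Trained networks look in the newest picture that a camera, given by its name, has taken for a name from the list of things; names that differ only in an ending like _2 or _b are one class to them, and where a whole thing is asked for, a point or a joint stands for the part that bears it (a point fixed in the world has none). Each returns a list of dicts, best first, with "conf" (0 to 1); they miss things now and then, are a little off and sometimes report something else, mostly with a low value. They report only what shows in the picture. A call takes as long as a camera call. They do not tell look-alikes from the thing itself.
- models.spot_in(name, camera): "xy" ([column, row] in pixels, amid what is visible of it).
- models.trace(name, camera): "region" (480x640 bool, what is visible of it) and "xy" ([column, row] in pixels, amid what is visible of it).
The state is a dict: "time_s": time; "qpos": joint angles; "qvel": joint speeds; "effort": joint torques, N m; "position": TCP position; "orientation": TCP orientation; "contact_force": force on the tool from outside, world axes, zero at the start; "ft_torque": the same for the moment, N m; "opening": finger opening in mm; "grip_force": force on a finger pad.
Only numpy, scipy, OpenCV 4.12 (cv2) and the standard library are available. Lean on these libraries where they do the work, as an engineer would, in place of code of your own. Each camera call takes 0.05 s, during which the arm holds its last target. There are 200 camera calls.

## Task

Pack the small grey-capped specimen jar for transport: stand it upright in the round pocket of the white carrier and let go of it, then put the blue lid on and press it down on its grip until the clips at both ends have snapped over it. Do not let go then: keep pressing with moderate force (10 to 20 N) so that the lid stays fully home on its soft seal, and finish while still pressing. Keep the specimen upright throughout, and leave the yellow-capped jar, the timer and the marker where they are.

Things in the scene. Friction and masses are not known exactly. Their poses are not given: they have to be found in the camera images.
- carrier: Open white plastic tub, 92 (x) x 112 (y) mm, rim 46 mm above the desk, walls 3.5 mm, inside 85 x 105 mm, filled by a grey foam insert up to 25.5 mm above the desk; orange-striped blank label on the -x face, a blue sprung clip on each y end, a black soft seal on the rim. It stands firmly, does not move. Origin: centre of the underside, z up, y along the length. Turned half round it is the same.
- carrier_pocket (a point): Centre of the floor of the round pocket in the foam insert: 54 mm across with a chamfered mouth 25.5 mm above the desk, floor 3.5 mm above the desk. The grey-capped jar stands here; its top is then 15.5 mm above the tub's rim, so it can be held by its cap with the fingertips above the rim and opened along the carrier's x, clear of the clips.
- carrier_seat (a point): Centre of the tub's mouth at rim height, 46 mm above the desk; z up. The lid is fully home when its rim (lid_rim) is here. The seal stands 3 mm proud of the rim and gives: about 1 N at first touch, 13 N when flush. Once snapped, a lid that is let go is lifted by the seal to about 2.5 mm, against the hooks.
- clip_left (a joint): Sprung clip on the carrier's +y end: an upright blue arm 30 mm wide, 62 to 70 mm from the middle, up to 72 mm above the desk, with an inward hook whose tip is 57 mm from the middle. Radians: 0 = upright (as at the start), grows as it is pushed outward, about 0.1 as the lid's bead passes the hook; springs back to 0 once the bead is under the hook.
- clip_right (a joint): The same clip on the carrier's -y end; grows as it is pushed outward.
- lid_rim (a point): Centre of the lid at the height of its rim, 14 mm above the lid's origin; the rim comes down on the seal. End beads meet the hooks' slopes with the rim about 12 mm above carrier_seat; the push grows to 8 to 16 N, drops suddenly 8 to 10 mm above it as the beads slip past, the hooks draw the lid on and close over it at 2 to 3 mm; then the seal is pressed down.
- lid_grip (a point): Middle of the white grip rib, 13 mm above the lid's flat top and 9 mm below the rib's top (50.5 mm above the lid's origin). The rib is 16 mm thick (lid x), 60 mm long (lid y), 22 mm high. Held by the rib with the fingertips on or just above the flat top, the lid can be pushed straight down in the same grip.
- jar_grey: Specimen jar with a light grey screw cap (fixed), 46 mm across, 58 mm high with the cap taking the top 12 mm; clear body 44 mm across. About 70 g. Origin: centre of the underside, z up. The one to pack.
- jar_yellow: Larger specimen jar with a yellow cap, 55 mm across, 75 mm high; origin at the centre of the underside. Too large for the carrier; leave it alone. The two jars may stand in each other's places.
- timer: White lab timer lying flat, 62 x 68 x 18 mm; origin at the centre of the underside. Leave it alone.
- marker: Black and red marker lying flat, 15 x 118 x 17 mm, long along its y; origin at the centre of the underside. Leave it alone.
- lid: Loose hollow blue lid with a white grip rib, lying right side up on the desk, 92 (x) x 112 (y) mm (122 mm over the beads on its ends), 59.5 mm high, about 90 g. Origin: centre of the underside of the locating lip on which it lies; z up, y along its length and its rib. The lip is 14 mm deep, slanted inward, 2 mm free all round inside the tub. Fits with its y along the carrier's y, either way round.
There are look-alikes about, which are no part of the job. Several things look just like the jar_grey: the one meant starts farthest to the robot's left.

How it is judged (in metres and radians):
On the way, in this order (a step that is already met when the one before it is completed fails the run):
1. the grey-capped jar stands upright in the carrier's pocket, released (horizontal distance between jar_grey and carrier_pocket below 0.007 m and z of jar_grey in the frame of carrier_pocket below 0.006 m and angle between jar_grey's own z axis and vertical below 0.15 rad and contact force between the fingers and jar_grey below 0.3 N), for 0.2 s.
2. the lid is on and both clips have snapped over it, with the jar inside (horizontal distance between jar_grey and carrier_pocket below 0.007 m and z of jar_grey in the frame of carrier_pocket below 0.006 m and angle between jar_grey's own z axis and vertical below 0.15 rad and z of lid_rim in the frame of carrier_seat below 0.0035 m and horizontal distance between lid_rim and carrier_seat below 0.005 m and angle between lid's own z axis and vertical below 0.06 rad and value of joint each of clip_left, clip_right below 0.04 rad), for 0.2 s.
At the end, for the whole second after the job is handed in: Jar upright in the pocket (7 mm, 0.15 rad); lid level on the carrier (5 mm, 0.06 rad), both clips back over it (under 0.04 rad), its rim held within 1.6 mm of the tub's rim (let go, the seal lifts it to 2.5 mm), robot pressing on it (over 4 N), under 45 N between lid and carrier (horizontal distance between jar_grey and carrier_pocket below 0.007 m and z of jar_grey in the frame of carrier_pocket below 0.006 m and angle between jar_grey's own z axis and vertical below 0.15 rad and z of lid_rim in the frame of carrier_seat below 0.0016 m and horizontal distance between lid_rim and carrier_seat below 0.005 m and angle between lid's own z axis and vertical below 0.06 rad and value of joint each of clip_left, clip_right below 0.04 rad and contact force between lid and carrier below 45 N and contact force between any of the fingers, the arm and lid above 4 N); the arm keeps its last pose, push and grip.
It fails at once if the specimen jar tipped by more than 35 degrees (angle between jar_grey's own z axis and vertical above 0.6 rad).
It fails at once if the yellow-capped jar, the timer or the marker moved by more than 4 cm (distance of any of jar_yellow, timer, marker from where it was at the start of the episode above 0.04 m).
It also fails if it takes over 69 s, if anything falls off the work surface, if the arm or the gripper's body presses on something with over 40 N, if the wrist force passes 120 N, or if a joint passes its speed limit or range.

## Working session

There is one attempt and no reset: what is moved stays moved. The work goes in short steps, Python scripts to look and compute and a shell command to move; the robot and the scene stay as the last step left them, time stands still between calls to the robot, and variables do not carry over. Pictures are saved under pics/ and viewed, at most 10 in all, crops included, and the job is handed in when it is done.

```bash
mkdir -p pics; cat > h.py <<'E'
import numpy as np,cv2
from station import monitor,grab_frame,finish_job,models
def ray(f,uv):
    K=np.array(f["camera_matrix"]);T=np.array(f["T"])
    d=np.linalg.inv(K)@[uv[0],uv[1],1.]
    return T[:3,3],T[:3,:3]@[d[0],-d[1],-d[2]]
def at(f,uv,z):
    o,d=ray(f,uv);return (o+d*(z-o[2])/d[2])[:2].round(1)
def proj(f,p):
    K=np.array(f["camera_matrix"]);T=np.array(f["T"])
    c=T[:3,:3].T@(np.asarray(p,float)-T[:3,3]);u=K@[c[0],-c[1],-c[2]];return u[:2]/u[2]
E
python3 - <<'E'
from h import *
F={}
for c in("scene","top"):
    f=F[c]=grab_frame(c);cv2.imwrite(f"pics/{c}0.png",f["color"][:,:,::-1])
    print(c,np.array(f["T"]).round(2).tolist(),np.array(f["camera_matrix"]).tolist())
    for n,z in(("jar_grey",58),("jar_yellow",75),("carrier",46),("lid",37),("lid_grip",50),("timer",18),("marker",10)):
        for r in models.trace(n,c)[:5]:
            m=r["region"].astype('uint8')
            ang=cv2.minAreaRect(cv2.findNonZero(m)) if m.any() else None
            print(n,round(r["conf"],2),np.round(r["xy"]),at(f,r["xy"],z),int(m.sum()),[np.round(a,1) for a in ang])
E
```

```text
scene [[0.61, 0.39, -0.68, -37.37], [-0.79, 0.32, -0.53, -499.23], [0.01, 0.86, 0.51, 501.99], [0.0, 0.0, 0.0, 1.0]] [[453.02306148312016, 0.0, 315.55636023716494], [0.0, 453.02306148312016, 237.01079542888536], [0.0, 0.0, 1.0]]
jar_grey 0.94 [256. 218.] [546.9 106.9] 607 [array([253.5, 220.5]), array([31., 21.]), np.float64(90.0)]
jar_grey 0.91 [188. 220.] [452.8 210.2] 451 [array([187.3, 221.2]), array([24.4, 21.6]), np.float64(82.9)]
jar_grey 0.68 [190. 247.] [386.2 118.9] 767 [array([186.5, 248. ]), array([34., 25.]), np.float64(90.0)]
jar_grey 0.57 [226. 234.] [460.2 102.9] 677 [array([223.6, 235.5]), array([33.4, 22.4]), np.float64(86.2)]
jar_grey 0.19 [389. 310.] [ 459.8 -260.3] 3598 [array([390.2, 308. ]), array([83. , 54.5]), np.float64(39.3)]
jar_yellow 0.71 [227. 194.] [564.  211.6] 799 [array([226., 197.]), array([36., 24.]), np.float64(90.0)]
carrier 0.83 [299. 246.] [529.8 -23.6] 3064 [array([300. , 248.3]), array([72.5, 47.6]), np.float64(5.9)]
lid 0.93 [392. 308.] [ 490.  -250.1] 3453 [array([391. , 308.2]), array([81.5, 53.5]), np.float64(39.3)]
lid_grip 0.92 [390. 3
[... 981 characters left out ...]
6 [array([239., 305.]), array([18., 20.]), np.float64(90.0)]
jar_yellow 0.57 [198. 221.] [606.7 261.9] 534 [array([199.5, 224. ]), array([27.6, 23.3]), np.float64(45.0)]
carrier 0.93 [312. 244.] [560.5 -12.5] 1969 [array([309.8, 247.3]), array([40.9, 57.9]), np.float64(65.6)]
lid 0.74 [403. 268.] [ 508.3 -237.7] 1844 [array([403.1, 270. ]), array([50. , 38.8]), np.float64(20.0)]
lid_grip 0.69 [401. 269.] [ 505.2 -230.1] 1846 [array([403.2, 269.8]), array([49.8, 39. ]), np.float64(21.3)]
timer 0.91 [296. 187.] [708.9  31.8] 647 [array([294.3, 187.2]), array([26.9, 24.5]), np.float64(11.3)]
marker 0.56 [368. 180.] [ 731.8 -150.2] 258 [array([367.5, 185.5]), array([45.,  7.]), np.float64(90.0)]
```

```bash
python3 - <<'E'
import cv2
t=cv2.imread("pics/top0.png");cv2.imwrite("pics/top_crop.png",cv2.resize(t[150:350,170:436],None,fx=3,fy=3,interpolation=2))
s=cv2.imread("pics/scene0.png");cv2.imwrite("pics/scene_v.png",cv2.resize(s[150:360,150:430],(800,600),interpolation=2))
E
```

```text
(no output)
```

View pics/top_crop.png

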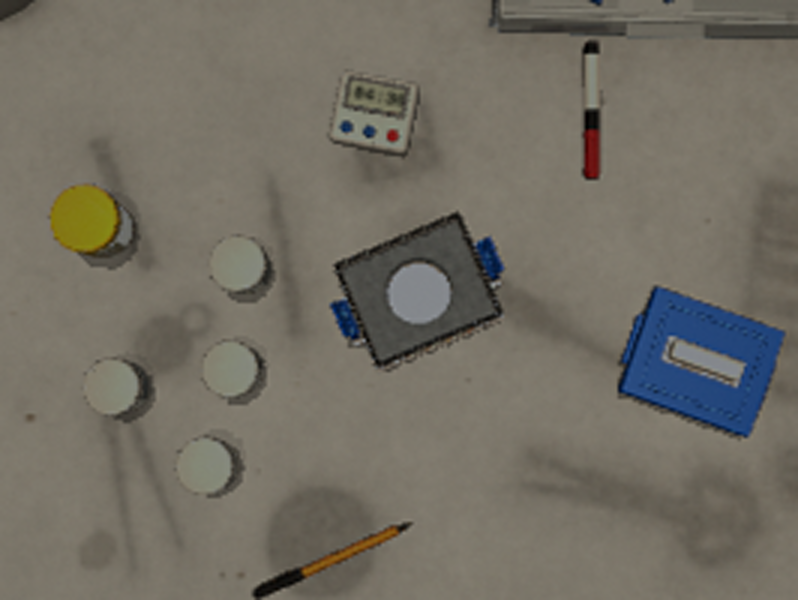

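View pics/scene_v.png

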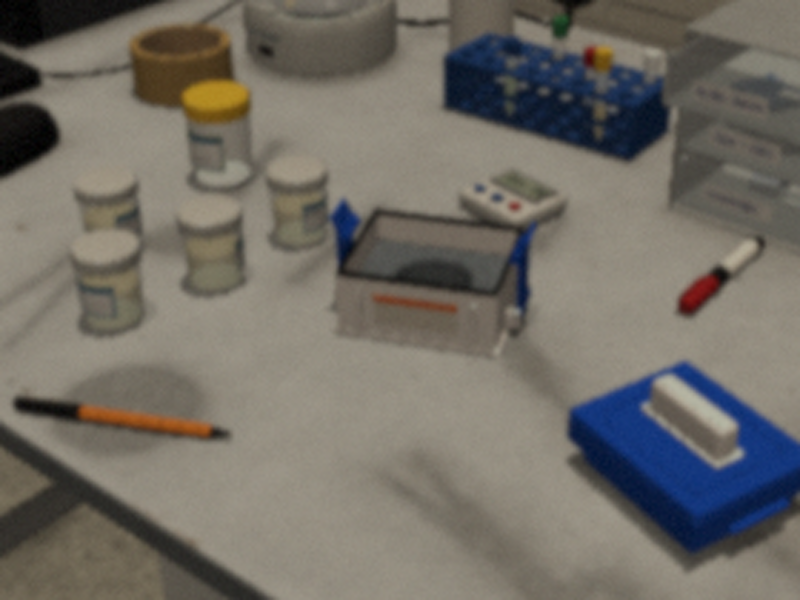

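Candidates for the grey jar in the top picture (pixels): (208,279), (248,238), (247,273) and (239,305). The leftmost, (208,279), is also (187,220) in the scene view, so that is my choice. The yellow jar is at (198,222), the carrier pocket at (310,247), the lid at (403,270) and its rib at (405,270).

```bash
python3 - <<'E'
from h import *
f=grab_frame("top")
c=lambda x,y,z:at(f,(170+x/3,150+y/3),z)
print("jar",c(114,387,58), "others",c(205,465,58),c(233,370,58),c(239,264,58))
q=np.array([c(*p,48) for p in((337,265),(460,213),(502,315),(380,367))]);print("carrier",q.tolist(),q.mean(0))
print("yaw",[np.degrees(np.arctan2(*(v:=a-b)[::-1])).round(1) for a,b in((q[0],q[1]),(q[3],q[2]),(q[1],q[2]),(q[0],q[3]))])
print("pocket",c(419,293,3.5))
q=np.array([c(*p,37) for p in((655,287),(783,330),(748,436),(620,394))]);print("lid",q.tolist(),q.mean(0))
print("yaw",[np.degrees(np.arctan2(*(v:=a-b)[::-1])).round(1) for a,b in((q[0],q[1]),(q[3],q[2]),(q[1],q[2]),(q[0],q[3]))])
print("rib",c(704,362,58))
s=monitor.read_state();print(np.round(s["orientation"],3).tolist(),s["position"],s["time_s"],s["opening"])
E
```

```text
jar [469.9 234.3] others [409.7 158.7] [485.9 139.3] [571.5 137.9]
carrier [[573.7, 59.5], [619.0, -39.8], [536.2, -76.0], [491.5, 21.9]] [555.1  -8.6]
yaw [np.float64(114.5), np.float64(114.5), np.float64(23.6), np.float64(24.6)]
pocket [556.1  -6.9]
lid [[563.2, -201.5], [530.4, -306.8], [443.4, -278.6], [474.8, -174.0]] [ 502.95  -240.225]
yaw [np.float64(72.7), np.float64(73.3), np.float64(-18.0), np.float64(-17.3)]
rib [ 501.8 -238.5]
[[-0.906, 0.424, -0.0], [0.424, 0.906, -0.0], [0.0, -0.0, -1.0]] [211.97751096 452.81902008 231.31821865] 0.85 85.62478490046331
```

```bash
python3 -m pendant '-0.815 -0.22 0 0 1;-0.815 -0.22 0 0 1;-0.815 -0.22 0 0 1;-0.815 -0.22 0 0 1;-0.815 -0.22 0 0 1;-0.815 -0.22 0 0 1;-0.815 -0.22 0 0 1;-0.815 -0.22 0 0 1;0 0 0 1 1;0 0 0 1 1;0 0 0.2 1 1;0 0 0.2 1 1;0 0 0.2 1 1;0 0 0.2 1 1;0 0 0 1 1;0 0 0 0.1 1;0 0 0 0 1'
python3 - <<'E'
from h import *
f=grab_frame("wrist");cv2.imwrite("pics/w1.png",f["color"][:,:,::-1])
s=monitor.read_state();print(np.round(s["orientation"],3).tolist(),s["position"],np.round(s["qpos"],1))
print(np.array(f["T"]).round(2).tolist())
for r in models.trace("jar_grey","wrist"): print(r["conf"],r["xy"],at(f,r["xy"],58),cv2.boundingRect(r["region"].astype('uint8')))
E
```

```text
time_s: 2.98
position: [470.0, 235.0, 191.5]
orientation: [[-0.412, 0.911, 0.0], [0.911, 0.412, 0.0], [0.0, 0.0, -1.0]]
contact_force: [-0.1, -0.5, 0.3]
opening: 85.3
grip_force: 0.0
[[-0.411, 0.911, 0.0], [0.911, 0.411, 0.0], [-0.0, 0.0, -1.0]] [470.05161021 234.98844471 191.48214405] [26.6 17.8 -0.3 71.9 -0.  92.3]
[[0.91, -0.39, -0.12, 438.56], [0.41, 0.87, 0.27, 302.64], [0.0, -0.3, 0.95, 333.28], [0.0, 0.0, 0.0, 1.0]]
0.87 [297.9, 319.5] [484.8 153.8] (268, 282, 58, 75)
0.84 [381.7, 357.6] [562.5 149.7] (358, 317, 57, 76)
0.66 [221.9, 268.0] [413.8 170.7] (185, 232, 67, 72)
0.65 [328.0, 218.4] [472.  240.1] (296, 183, 61, 68)
```

View pics/w1.png

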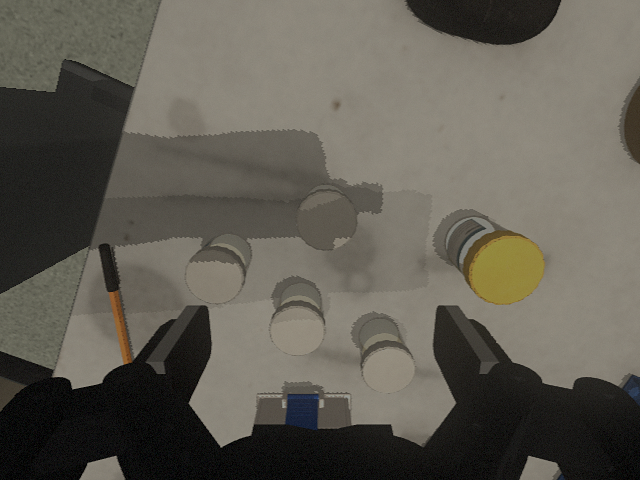

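The wrist picture shows the target cap in the arm's shadow at (327,218), with the other three grey caps at (298,330), (214,275) and (388,368) and yellow at (507,269). I'll refine the cap centre by fitting cap circles.

```bash
python3 - <<'E'
from h import *
f=grab_frame("wrist");g=grab_frame("top")
cv2.imwrite("pics/w2c.png",cv2.resize(f["color"][160:280,260:400,::-1],None,fx=4,fy=4))
for n,uv in(("tgt",(327,219)),("a",(298,328)),("b",(215,275)),("c",(388,367))):print(n,at(f,uv,58))
im=cv2.resize(f["color"][160:280,260:400,::-1],None,fx=4,fy=4).copy()
for (cx,cy),col in(((470,235),(0,0,255)),((472,239),(0,255,0))):
    P=np.array([(proj(f,(cx+23*np.cos(t),cy+23*np.sin(t),58))-[260,160])*4 for t in np.linspace(0,6.28,40)])
    cv2.polylines(im,[P.astype(int)],True,col,1)
cv2.imwrite("pics/w2.png",im)
E
```

```text
tgt [471.5 239.4]
a [487.9 146.7]
b [410.9 163. ]
c [571.4 143.6]
```

View pics/w2.png

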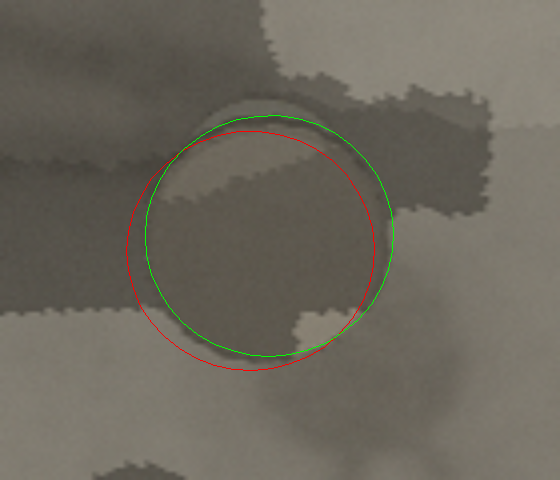

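The cap fits best at about (471.5, 238), close to the green circle. Descending to grasp.

```bash
python3 -m pendant '0.034 0.044 0.6 0 1;0 0 0.8 0 1;0 0 0.8 0 1;0 0 0.55 0 1;0 0 0.2 0 1;0 0 0 0 1;0 0 0 0 -1;0 0 0 0 -1;0 0 0 0 -1;0 0 0 0 -1;0 0 0 0 -1;0 0 0 0 -1' 40
```

```text
time_s: 4.68
position: [472.1, 237.8, 45.4]
orientation: [[-0.411, 0.912, 0.002], [0.912, 0.411, 0.001], [0.0, 0.003, -1.0]]
contact_force: [-1.2, -0.5, 6.0]
opening: 44.1
grip_force: 40.1
```

```bash
python3 -m pendant '0 0 -0.2 0 -1;0 0 -0.6 0 -1;0 0 -0.6 0 -1;0 0 0 0 -1'; python3 - <<'E'
from h import *
f=grab_frame("scene");c=f["color"][150:280,130:290,::-1];cv2.imwrite("pics/s1.png",cv2.resize(c,(640,520),interpolation=2))
E
```

```text
time_s: 5.18
position: [473.3, 238.4, 116.9]
orientation: [[-0.411, 0.912, 0.006], [0.912, 0.411, 0.003], [0.0, 0.006, -1.0]]
contact_force: [0.9, 0.1, -1.4]
opening: 43.6
grip_force: 40.7
```

View pics/s1.png

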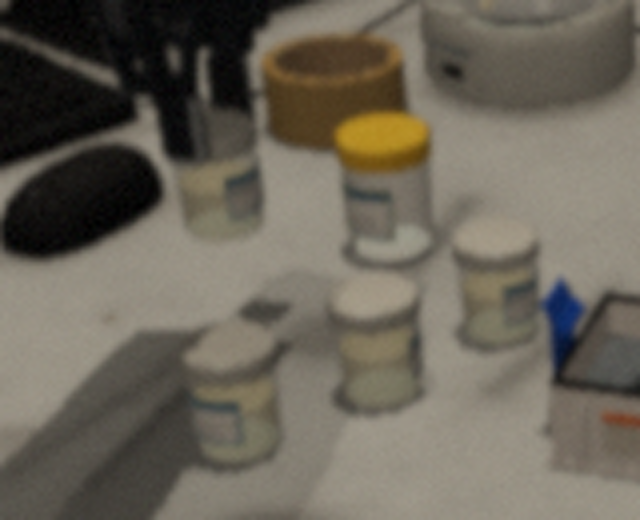

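Jar held by the cap, upright, at about (220,190) in the crop. Carrying it over the carrier.

```bash
python3 -m pendant '0 0 -0.6 0 -1;-0.74 -0.075 0 0 -1;-0.74 -0.075 0 0 -1;-0.74 -0.075 0 0 -1;-0.74 -0.075 0 0 -1;-0.74 -0.075 0 0 -1;-0.74 -0.075 0 0 -1;-0.74 -0.075 0 0 -1;0 0 0 0 -1;0 0 0 0 -1'
python3 - <<'E'
from h import *
s=monitor.read_state();print(np.round(s["orientation"],3).tolist(),s["position"],np.round(s["qpos"],1))
f=grab_frame("wrist")
c0=np.array([555.5,-8]);a=np.radians(24.3);ux=np.array([np.cos(a),np.sin(a)]);uy=np.array([-ux[1],ux[0]])
im=f["color"][:,:,::-1].copy()
P=np.array([proj(f,[*(c0+i*46*ux+j*56*uy),46]) for i,j in((1,1),(1,-1),(-1,-1),(-1,1))])
cv2.polylines(im,[P.astype(int)],True,(0,255,0),1);print(P.round())
P=np.array([proj(f,[*(c0+27*np.array([np.cos(t),np.sin(t)])),25.5]) for t in np.linspace(0,6.28,50)])
cv2.polylines(im,[P.astype(int)],True,(0,0,255),1)
cv2.imwrite("pics/w3.png",im)
E
```

```text
time_s: 6.48
position: [552.6, -9.4, 142.6]
orientation: [[-0.41, 0.912, -0.003], [0.912, 0.41, 0.0], [0.002, -0.002, -1.0]]
contact_force: [-0.1, -0.2, -1.1]
opening: 43.6
grip_force: 40.8
[[-0.41, 0.912, -0.003], [0.912, 0.41, 0.0], [0.002, -0.002, -1.0]] [552.6100443   -9.38088926 142.57507315] [-1.  22.8 -0.6 66.8  0.  64.8]
[[404. 150.]
 [394. 315.]
 [262. 315.]
 [253. 151.]]
```

View pics/w3.png

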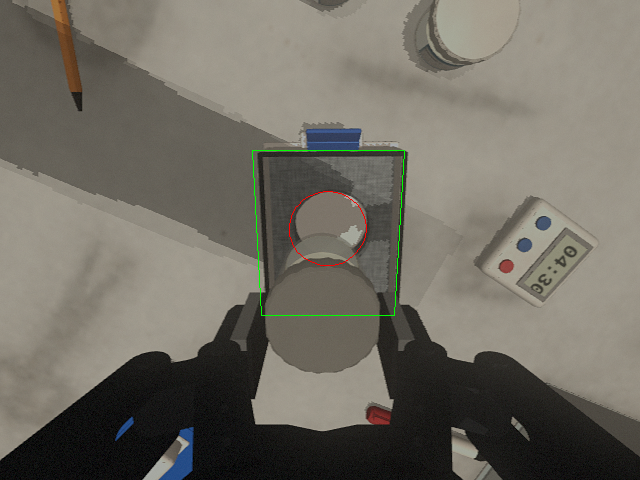

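Rim lies 2–4 px right of my green outline and the pocket centre is at (331,228). The held cap is centred near (323,318). Checking where the jar axis sits relative to the TCP.

```bash
python3 - <<'E'
from h import *
f=grab_frame("wrist");c=np.array([552.6,-9.4])
for z in(154,158,162):
  P=np.array([proj(f,[*(c+23*np.array([np.cos(t),np.sin(t)])),z]) for t in np.linspace(0,6.28,60)]);print(z,P.min(0),P.max(0),at(f,(323,317.5),z))
print(at(f,(331,228),25.5), at(f,(331.5,151.5),46))
E
python3 -m pendant '0 0.085 0.4 0 -1;0 0 0.4 0 -1;0 0 0.2 0 -1;0 0 0 0 -1;0 0 0 0 -1'
```

```text
154 [263.08761124 267.10764725] [383.07525839 373.94498584] [551.6  -7.3]
158 [261.5040396  271.25992711] [384.69722058 380.44234874] [550.7  -5.2]
162 [259.83344334 275.65152362] [386.40813472 387.27936519] [549.8  -3.2]
[557.3  -5.6] [534.5  43.7]
time_s: 7.2
position: [558.0, -7.5, 94.6]
orientation: [[-0.411, 0.912, 0.001], [0.912, 0.411, 0.0], [-0.001, 0.001, -1.0]]
contact_force: [0.2, -0.1, -1.0]
opening: 43.9
grip_force: 40.8
```

```bash
python3 -m pendant '0.025 -0.005 0.15 0 -1;0 0 0.2 0 -1;0 0 0.2 0 -1;0 0 0.15 0 -1;0 0 0 0 -1;0 0 0 0 -1'
```

```text
time_s: 7.95
position: [556.9, -6.8, 58.9]
orientation: [[-0.41, 0.912, 0.0], [0.912, 0.41, -0.0], [-0.0, 0.0, -1.0]]
contact_force: [-1.2, 0.4, -0.8]
opening: 43.5
grip_force: 40.8
```

```bash
python3 -m pendant '0 0 0.08 0 -1;0 0 0.06 0 -1;0 0 0.03 0 -1;0 0 0 0 -1;0 0 0 0 -1'
```

```text
time_s: 8.57
position: [556.8, -6.8, 50.4]
orientation: [[-0.41, 0.912, 0.0], [0.912, 0.41, 0.0], [-0.0, 0.0, -1.0]]
contact_force: [0.2, -0.4, -1.2]
opening: 43.8
grip_force: 40.8
```

```bash
python3 -m pendant '0 0 0.02 0 -1;0 0 0.015 0 -1;0 0 0 0 -1;0 0 0 0 -1'
```

```text
time_s: 9.07
position: [557.1, -7.0, 49.4]
orientation: [[-0.41, 0.912, 0.001], [0.912, 0.41, -0.0], [-0.001, 0.001, -1.0]]
contact_force: [-0.7, -0.9, 5.0]
opening: 43.6
grip_force: 41.5
```

```bash
python3 -m pendant '0 0 0 0 0.4;0 0 0 0 0.6;0 0 0 0 0.8;0 0 0 0 0.8;0 0 -0.3 0 1;0 0 -0.8 0 1;0 0 -0.8 0 1;0 0 -0.8 0 1;0 0 0 0 1'
python3 - <<'E'
from h import *
s=monitor.read_state();print(np.round(s["orientation"],3).tolist(),s["position"],np.round(s["qpos"],1))
f=grab_frame("wrist");cv2.imwrite("pics/w4.png",f["color"][:,:,::-1])
for r in models.trace("jar_grey","wrist")[:2]: print(r["conf"],r["xy"],at(f,r["xy"],61.5),cv2.boundingRect(r["region"].astype('uint8')))
for r in models.trace("carrier","wrist")[:2]: print(r["conf"],r["xy"],at(f,r["xy"],46),cv2.boundingRect(r["region"].astype('uint8')))
E
```

```text
time_s: 10.2
position: [559.6, -6.8, 188.9]
orientation: [[-0.411, 0.912, 0.01], [0.912, 0.411, -0.0], [-0.004, 0.009, -1.0]]
contact_force: [-0.0, 0.1, -0.3]
opening: 85.3
grip_force: 0.0
[[-0.411, 0.912, 0.01], [0.912, 0.411, -0.0], [-0.004, 0.009, -1.0]] [559.61112772  -6.77856187 188.88844861] [-0.7 21.3  4.3 72.5  0.  65.1]
0.93 [315.5, 219.7] [554.2  -4.9] (286, 185, 63, 69)
0.89 [318.4, 7.1] [500.8 120. ] (290, 0, 53, 22)
0.67 [328.9, 191.4] [556.   15.4] (255, 125, 127, 191)
```

View pics/w4.png

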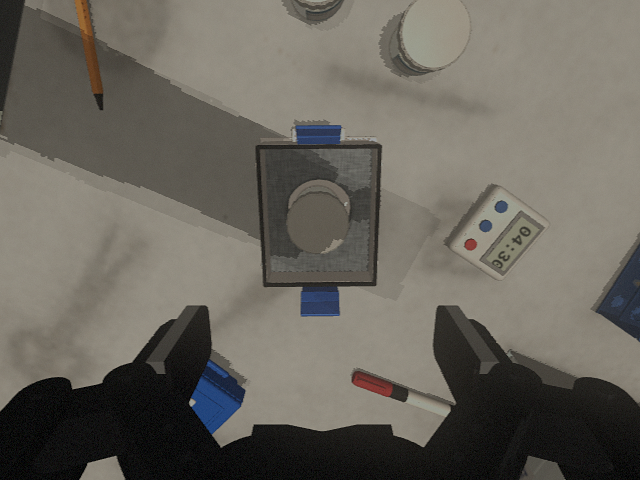

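The jar stands in the pocket (cap at (318,222), pocket ring at (320,210)). The carrier rim corners are at (257,145), (381,144), (376,286) and (263,286).

```bash
python3 - <<'E'
from h import *
f=grab_frame("wrist");s=monitor.read_state();print(s["position"])
cv2.imwrite("pics/w5.png",f["color"][:,:,::-1])
im=cv2.imread("pics/w4.png");
q=np.array([at(f,p,48) for p in((257,145),(381,144),(376,286),(263,286))]);print(q.tolist(),q.mean(0))
d=lambda a,b:np.degrees(np.arctan2(*(q[a]-q[b])[::-1])).round(1)
print(d(1,0),d(2,3),d(0,3)-90,d(1,2)-90,np.linalg.norm(q[1]-q[0]),np.linalg.norm(q[0]-q[3]))
print("diff w4/w5",np.abs(cv2.imread("pics/w5.png").astype(int)-im).mean())
for r in models.trace("carrier","top")[:0]:pass
E
```

```text
[555.92559233  -6.78446915 182.75382055]
[[490.7, 25.9], [570.1, 62.3], [615.7, -36.7], [534.4, -73.1]] [552.725  -5.4  ]
24.6 24.1 23.799999999999997 24.700000000000003 87.3459787282735 108.21594152434288
diff w4/w5 5.990645616319444
```

```bash
python3 - <<'E'
from h import *
f=grab_frame("wrist");g=cv2.cvtColor(f["color"],cv2.COLOR_RGB2GRAY)
for th in(45,60,75):
  m=(g<th).astype('uint8');m[:100]=0;m[300:]=0;m[:,:230]=0;m[:,410:]=0
  n,l,st,_=cv2.connectedComponentsWithStats(m);k=1+np.argmax(st[1:,2]*st[1:,3])
  P=np.argwhere(l==k)[:,::-1];print(th,st[k])
  W=np.array([at(f,p,48) for p in P],np.float32);print(cv2.minAreaRect(W))
  W=np.array([at(f,p,49) for p in P],np.float32);print(cv2.minAreaRect(W))
print(monitor.read_state()["position"])
E
```

```text
45 [262 149 101 134 723]
((519.30029296875, -1.9139862060546875), (122.0174789428711, 58.7939338684082), 79.6867446899414)
((519.3330078125, -1.6854019165039062), (121.70486450195312, 58.64149475097656), 79.69937133789062)
60 [ 261  147  129  153 2265]
((558.69873046875, -9.156784057617188), (90.60688018798828, 117.81171417236328), 24.534992218017578)
((558.6365356445312, -8.879005432128906), (90.29231262207031, 117.44470977783203), 24.64069175720215)
75 [ 261  129  129  171 8225]
((555.9462280273438, -3.6972122192382812), (91.2419204711914, 130.11196899414062), 24.470699310302734)
((555.8361206054688, -3.4463882446289062), (90.91008758544922, 129.65731811523438), 24.489133834838867)
[555.81021437  -6.73342466 182.29093675]
```

```bash
python3 -m pendant '-0.76 -0.577 0 0 1;-0.76 -0.577 0 0 1;-0.76 -0.577 0 0 1;-0.76 -0.577 0 0 1;-0.76 -0.577 0 0 1;0 0 0 1 1;0 0 0 1 1;0 0 0 1 1;0 0 0 1 1;0 0 0 1 1;0 0 0 1 1;0 0 0 1 1;0 0 0 0.3 1;0 0 0 0 1;0 0 0 0 1;0 0 0 0 1'
python3 - <<'E'
from h import *
s=monitor.read_state();print(np.round(s["orientation"],3).tolist(),s["position"],np.round(s["qpos"],1))
f=grab_frame("wrist")
c0=np.array([502.7,-239.5]);a=np.radians(-17.5);ux=np.array([np.cos(a),np.sin(a)]);uy=np.array([-ux[1],ux[0]])
im=f["color"][:,:,::-1].copy();cv2.imwrite("pics/w6r.png",im)
for hx,hy,z,col in((46,56,37.5,(0,255,0)),(8,30,59.5,(0,0,255))):
  P=np.array([proj(f,[*(c0+i*hx*ux+j*hy*uy),z]) for i,j in((1,1),(1,-1),(-1,-1),(-1,1))]);print(P.round().tolist())
  cv2.polylines(im,[P.astype(int)],True,col,1)
cv2.imwrite("pics/w6.png",im)
hsv=cv2.cvtColor(f["color"],cv2.COLOR_RGB2HSV);m=cv2.inRange(hsv,(105,120,40),(130,255,255))
n,l,st,_=cv2.connectedComponentsWithStats(m);k=1+np.argmax(st[1:,4]);print(st[k])
E
```

```text
time_s: 12.5
position: [503.2, -239.2, 183.5]
orientation: [[0.302, 0.953, -0.0], [0.953, -0.302, 0.0], [0.0, -0.0, -1.0]]
contact_force: [0.7, 0.0, -0.5]
opening: 85.8
grip_force: 0.0
[[0.302, 0.953, -0.0], [0.953, -0.302, 0.0], [0.0, -0.0, -1.0]] [ 503.17859324 -239.22652654  183.51270664] [-25.4  21.6   4.   72.4   0.   82.1]
[[384.0, 145.0], [377.0, 286.0], [265.0, 286.0], [258.0, 146.0]]
[[332.0, 186.0], [332.0, 266.0], [310.0, 266.0], [309.0, 186.0]]
[  266   146   122   141 13578]
```

View pics/w6.png

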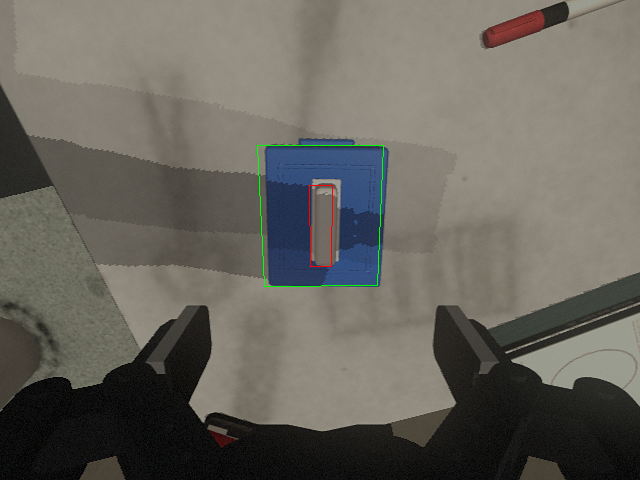

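The lid outline sits about 4 px right of the predicted one, with the rib spanning (314–338, 182–266). I'll compute a rectangle fit on the lid plane.

```bash
python3 - <<'E'
from h import *
f=grab_frame("wrist")
q=np.array([at(f,p,37.5) for p in((266,146.5),(388,146.5),(380,286),(268.5,286.5))]);print(q.tolist(),q.mean(0))
d=lambda a,b:np.degrees(np.arctan2(*(q[a]-q[b])[::-1])).round(1)
print(d(1,0),d(2,3),d(0,3)-90,d(1,2)-90,np.linalg.norm(q[1]-q[0]),np.linalg.norm(q[0]-q[3]))
hsv=cv2.cvtColor(f["color"],cv2.COLOR_RGB2HSV);m=cv2.inRange(hsv,(105,120,40),(130,255,255));
n,l,st,_=cv2.connectedComponentsWithStats(m);k=1+np.argmax(st[1:,4]);print(st[k])
# edges per row
for y0 in(150,180,210,240,270,280):
  x=np.where(l[y0]==k)[0];print(y0,x.min(),x.max(),end=' | ')
W=np.array([at(f,p[::-1],37.5) for p in np.argwhere(l==k)],np.float32);print(cv2.minAreaRect(W))
E
```

```text
[[481.1, -174.7], [566.2, -201.7], [531.7, -307.6], [444.6, -280.3]] [ 505.9   -241.075]
-17.6 -17.4 -19.099999999999994 -18.0 89.28051299135777 111.73007652373646
[  266   146   122   141 13568]
150 266 387 | 180 267 385 | 210 267 384 | 240 268 381 | 270 269 380 | 280 270 379 | ((505.7737731933594, -240.77639770507812), (110.66384887695312, 90.099365234375), 71.52916717529297)
```

```bash
python3 -m pendant '-0.015 0.06 0.5 0.1 1;0 0 0.8 0 1;0 0 0.8 0 1;0 0 0.5 0 1;0 0 0.26 0 1;0 0 0 0 1;0 0 0 0 -1;0 0 0 0 -1;0 0 0 0 -1;0 0 0 0 -1;0 0 0 0 -1;0 0 0 0 -1;0 0 0 0 -1' 80
```

```text
time_s: 14.22
position: [506.2, -241.1, 41.3]
orientation: [[0.312, 0.95, 0.001], [0.95, -0.312, -0.0], [-0.0, 0.001, -1.0]]
contact_force: [-1.0, 0.6, 5.6]
opening: 13.7
grip_force: 79.3
```

```bash
python3 -m pendant '0 0 -0.2 0 -1;0 0 -0.8 0 -1;0 0 -0.8 0 -1;0 0 -0.8 0 -1;0 0 0 -1 -1;0 0 0 -1 -1;0 0 0 -1 -1;0 0 0 -1 -1;0 0 0 -1 -1;0 0 0 -1 -1;0 0 0 -1 -1;0 0 0 -0.43 -1;0 0 0 0 -1;0 0 0 0 -1'
python3 -c "
from h import *
s=monitor.read_state();o=s['orientation'];print(np.degrees(np.arctan2(o[1][1],o[0][1])),s['position'],np.round(o,4).tolist())
d=np.array([557.3,-6.8])-s['position'][:2];o=np.array(o);print(d@o[:2,0]/50,d@o[:2,1]/50)"
```

```text
time_s: 15.98
position: [505.7, -240.8, 170.5]
orientation: [[-0.413, 0.911, -0.0], [0.911, 0.413, 0.0], [0.0, -0.0, -1.0]]
contact_force: [-0.5, 0.3, -0.9]
opening: 14.2
grip_force: 78.6
24.371064343412346 [ 505.7036455  -240.80649903  170.51144266] [[-0.4126, 0.9109, -0.0003], [0.9109, 0.4126, 0.0002], [0.0003, -0.0002, -1.0]]
3.837274788204636 2.8712039600534642
```

```bash
python3 -m pendant '0.64 0.478 0 0 -1;0.64 0.478 0 0 -1;0.64 0.478 0 0 -1;0.64 0.478 0 0 -1;0.64 0.478 0 0 -1;0.64 0.478 0 0 -1;0 0 0 0 -1;0 0 0 0 -1;0 0 0 0 -1'
python3 - <<'E'
from h import *
s=monitor.read_state();print(s["position"])
f=grab_frame("wrist");cv2.imwrite("pics/w7.png",f["color"][:,:,::-1])
c0=np.array([557.2,-6.8]);a=np.radians(24.4);ux=np.array([np.cos(a),np.sin(a)]);uy=np.array([-ux[1],ux[0]])
g=grab_frame("scene");cv2.imwrite("pics/s7r.png",g["color"][:,:,::-1])
im=f["color"][:,:,::-1].copy()
t=np.array(s["position"]);
for c,hx,hy,z,col in((c0,46,56,48,(0,255,0)),(t[:2],46,56,t[2]-41.3+37.5,(0,0,255)),(t[:2],8,30,t[2]-41.3+59.5,(0,0,255))):
  P=np.array([proj(f,[*(c+i*hx*ux+j*hy*uy),z]) for i,j in((1,1),(1,-1),(-1,-1),(-1,1))])
  cv2.polylines(im,[P.astype(int)],True,col,1)
cv2.imwrite("pics/w8.png",im)
E
```

```text
time_s: 17.1
position: [556.8, -7.8, 170.6]
orientation: [[-0.412, 0.911, -0.0], [0.911, 0.412, -0.0], [-0.0, -0.0, -1.0]]
contact_force: [0.0, -0.2, -1.1]
opening: 14.1
grip_force: 78.6
[556.84898791  -7.78802925 170.57258278]
```

View pics/w8.png

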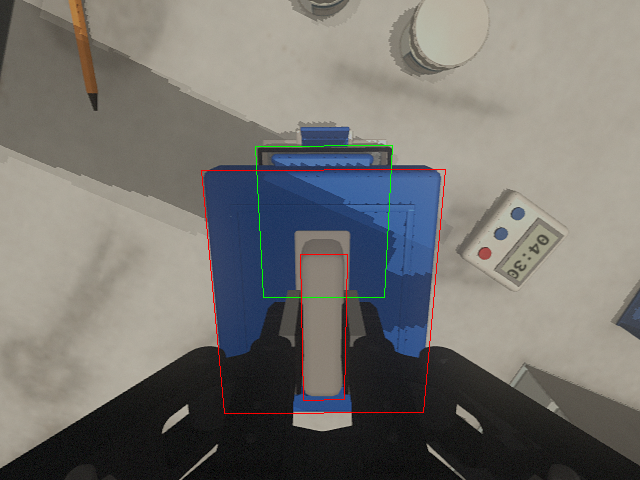

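The lid matches its predicted pose within about 1 mm and the carrier outline fits (rim (257–390, 146)). Lowering.

```bash
python3 -m pendant '-0.003 0.014 0.5 0 -1;0 0 0.5 0 -1;0 0 0.4 0 -1;0 0 0.15 0 -1;0 0 0.1 0 -1;0 0 0 0 -1;0 0 0 0 -1'
```

```text
time_s: 18.08
position: [558.4, -6.7, 88.9]
orientation: [[-0.413, 0.911, 0.002], [0.911, 0.413, -0.0], [-0.001, 0.001, -1.0]]
contact_force: [0.4, 0.4, -0.8]
opening: 14.3
grip_force: 78.6
```

```bash
python3 -m pendant '0 0 0.04 0 -1;0 0 0.04 0 -1;0 0 0 0 -1;0 0 0 0 -1'
```

```text
time_s: 18.58
position: [558.7, -6.5, 85.0]
orientation: [[-0.413, 0.911, 0.002], [0.911, 0.413, 0.0], [-0.001, 0.002, -1.0]]
contact_force: [0.2, 0.8, 6.4]
opening: 14.2
grip_force: 79.4
```

```bash
python3 -m pendant '0 -0.01 0.02 0 -1;0 0 0.02 0 -1;0 0 0.02 0 -1;0 0 0 0 -1;0 0 0 0 -1'
```

```text
time_s: 19.2
position: [559.1, -6.8, 83.5]
orientation: [[-0.413, 0.911, 0.005], [0.911, 0.413, -0.0], [-0.002, 0.004, -1.0]]
contact_force: [-0.9, 1.8, 12.0]
opening: 14.1
grip_force: 80.5
```

```bash
python3 -m pendant '0 0 0.02 0 -1;0 0 0.02 0 -1;0 0 0.02 0 -1;0 0 0 0 -1;0 0 0 0 -1'
```

```text
time_s: 19.82
position: [556.2, -6.9, 76.7]
orientation: [[-0.413, 0.911, -0.003], [0.911, 0.413, -0.0], [0.001, -0.003, -1.0]]
contact_force: [1.9, 0.2, -7.1]
opening: 14.3
grip_force: 78.1
```

```bash
python3 -m pendant '0 0 0.02 0 -1;0 0 0.02 0 -1;0 0 0 0 -1;0 0 0 0 -1'
```

```text
time_s: 20.32
position: [556.6, -7.0, 75.6]
orientation: [[-0.413, 0.911, -0.002], [0.911, 0.413, -0.0], [0.0, -0.002, -1.0]]
contact_force: [-1.6, 0.2, -3.5]
opening: 14.1
grip_force: 79.1
```

```bash
python3 -m pendant '0 0 0.02 0 -1;0 0 0.02 0 -1;0 0 0.02 0 -1;0 0 0 0 -1;0 0 0 0 -1'
```

```text
time_s: 20.95
position: [558.1, -6.8, 74.4]
orientation: [[-0.413, 0.911, 0.002], [0.911, 0.413, 0.0], [-0.001, 0.002, -1.0]]
contact_force: [-2.6, -0.8, 6.9]
opening: 14.2
grip_force: 80.4
```

```bash
python3 -m pendant '0 0 0.02 0 -1;0 0 0.02 0 -1;0 0 0.01 0 -1;0 0 0 0 -1;0 0 0 0 -1;0 0 0 0 -1'
```

```text
time_s: 21.7
position: [558.1, -6.8, 73.1]
orientation: [[-0.413, 0.911, 0.003], [0.911, 0.413, 0.0], [-0.001, 0.003, -1.0]]
contact_force: [-5.1, 0.2, 13.1]
opening: 13.9
grip_force: 81.3
```

```bash
python3 -m pendant '0 0 0.015 0 -1;0 0 0 0 -1;0 0 0 0 -1;0 0 0 0 -1'; python3 - <<'E'
from h import *
f=grab_frame("scene");cv2.imwrite("pics/s9.png",cv2.resize(f["color"][190:310,235:385,::-1],(750,600),interpolation=2))
print(monitor.read_state()["contact_force"],monitor.read_state()["position"])
E
```

```text
time_s: 22.2
position: [558.1, -6.7, 73.0]
orientation: [[-0.413, 0.911, 0.003], [0.911, 0.413, 0.0], [-0.001, 0.003, -1.0]]
contact_force: [-7.1, 0.3, 17.2]
opening: 14.1
grip_force: 81.9
[-6.89700298 -0.08776269 17.1065397 ] [558.10439389  -6.72971907  73.0321084 ]
```

View pics/s9.png

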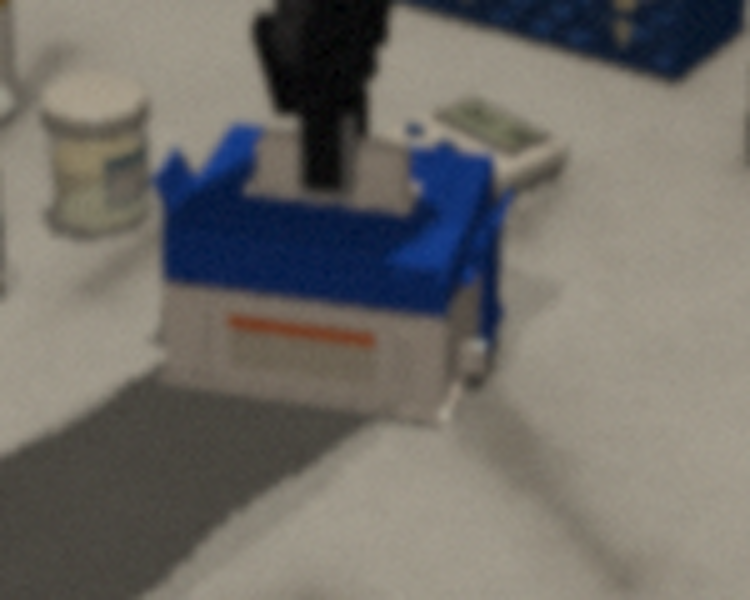

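The lid is flush on the tub (seam at about (300,295)) and both clips stand upright at (175,185) and (495,260). The height has stopped falling while the push holds at 17 N.

```bash
python3 -c "
from h import *
print(finish_job())"
```

```text
the job is handed in; nothing more can be done
None
```

I stood the leftmost grey-capped jar in the carrier's pocket and pressed the lid home. Both clips look upright over it in the last picture. I handed the job in at about 22 s, still pressing with about 17 N; no verdict came back.

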